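Fetch the pink paint from the bottle drawer

ROBOT

A 7-joint arm with a two-finger parallel gripper is mounted at the origin on the work surface. World frame = base frame: x ahead of the robot, y to its left, z up, the work surface at z = 0. Lengths are in m, angles in rad, forces in N, time in s.
With the tool pointing down it reaches from about 0.35 to 0.775 m from the base axis. Payload 3.1 kg.
Tool frame: the origin (TCP) lies between the finger pads; the fingertips stand 11 mm ahead of it and the grasp point (between the pads) lies 8 mm behind it (ctrl.tip_reach is the distance from the TCP to the fingertips, in m); z points along the fingers, y is the direction in which the jaws open and shut (so a half turn about z gives the same grasp; the last joint's range is limited). The gripper opens to 85 mm and grips with 20 to 120 N. Pads are 22 mm wide; open, the fingers measure 114 mm over their backs; the gripper's body (76 mm by 85 mm) begins 54 mm behind the grasp point. The pads swing forward as they close: fully open they stand 13 mm farther back than shut.
Start: joints at [-1.388, 0.311, 0.014, 1.512, -0.004, 1.319, -0.027], TCP at [0.123, 0.536, 0.242] pointing down, gripper open.
Joint ranges: [-2.7, 2.7], [-0.3, 1.91], [-1.27, 1.3], [0.12, 2.57], [-1.44, 4.58], [0.2, 2.03], [-3.05, 3.05]. Speed limits (rad/s): [2.79, 2.79, 3.14, 3.14, 3.14, 3.14, 3.14].

INTERFACE

Orientations are given as a unit quaternion [x, y, z, w].
In Python, from bench import ctrl, jaws, solver, monitor, optics, order, nets gives the robot as it stands. Calls block until the motion is done:
- ctrl.goto(position, orientation): joint-space move of the TCP to a pose.
- ctrl.servo_line(position, attitude=None, rate=0.15, guard=None): straight line of the TCP; attitude=None keeps the orientation; rate is the mean speed in m/s. With guard (N) it stops when the force on the tool has changed by that much, and returns True; else False.
- ctrl.goto_joints(angles): joint-space move.
- jaws.gripper_open() and jaws.clamp(newtons=None): open the fingers fully, or close them until they stop; newtons is the grip in N (None keeps the last).
- ctrl.pause(seconds).
- solver.solve_ik(position, orientation): joint angles nearest the present ones, or None.
- monitor.state(): the state.
- optics.snapshot(name): name is "scene" or "top" or "wrist"; returns the picture (384x512x3 uint8, blue, green, red); there is no depth.
- optics.camera_params(name): a dict with "intrinsics" (3x3 intrinsics, pixels), "rvec" (rotation vector, rad) and "tvec" (3), from world to camera coordinates, as OpenCV has them. Camera axes: x right, y down, z forward; pixel columns grow to the right and rows downward; lengths in m; the calibration is good to about 2 mm. The wrist camera is an equidistant fisheye: a pixel r from the principal point sees the ray r / f radians off the axis. A picture is of the moment at which its call begins: read the wrist's pose just before it. camera_params takes no time and is no camera call; for the wrist camera it gives the pose at the moment of the call.
A pose or a line that the arm cannot do raises ctrl.IKError and nothing moves.
- order.hand_in(): hands the job in, once; it reports no verdict.
Trained networks look in the newest picture that a camera, given by its name, has taken for a name from the list of things; names that differ only in an ending like _2 or _b are one class to them, and where a whole thing is asked for, a point or a joint stands for the part that bears it (a point fixed in the world has none). Each returns a list of dicts, best first, with "conf" (0 to 1); they miss things now and then, are a little off and sometimes report something else, mostly with a low value. They report only what shows in the picture. A call takes as long as a camera call. They do not tell look-alikes from the thing itself.
- nets.find_in(camera, query): "position" ([x, y, z] in m, in world coordinates, good to about 4 mm: the middle of the surface that is visible of it).
- nets.masks_of(camera, query): "pixels" (384x512 bool, what is visible of it).
- nets.pinpoint(camera, query): "position" ([x, y, z] in m, in world coordinates, good to about 4 mm: a listed point, or the origin of a listed thing).
The state is a dict: "time": time; "qpos": joint angles; "qvel": joint speeds; "tau": joint torques, N m; "ee_pos": TCP position; "eef_rot": TCP orientation; "force": force on the tool from outside, world axes, zero at the start; "wrist_torque": the same for the moment, N m; "gripper_width": finger opening in m.
Only numpy, scipy, OpenCV 4.12 (cv2) and the standard library are available. Lean on these libraries where they do the work, as an engineer would, in place of code of your own. Each camera call takes 0.05 s, during which the arm holds its last target.

TASK

Pull the drawer of the little paint chest all the way out to its stop, take out the pink paint bottle and stand it upright, wholly on the round cork coaster, setting it down rather than dropping it. Then push the drawer fully shut without slamming it. Keep the pink bottle upright all the way, leave the yellow and blue bottles standing in their cells and do not disturb the clear cup.

Things in the scene. Friction and masses are not known exactly. Their poses are not given: they have to be found in the camera images.
- chest: Fixed light-wood chest, 240 deep (its x) x 210 wide (its y) x 128 mm tall, one drawer with a teal front. Origin: centre of its underside, on the table. Its x points from the front to the back: the drawer opens towards -x; z up. When shut, the drawer front (15 mm thick, z = 4 to 112 mm) spans x = -120 to -105 mm; the shell starts at -105 mm. Paper on top is decoration.
- drawer (a joint): The drawer's slide in m: 0 = fully shut, 0.15 = pulled out to its stop; it may start up to 10 mm ajar. Slides with about 2 N of friction and stays where it is left. Side walls 34 mm high.
- drawer_cells (a point): Middle of the drawer's middle cell, on its floor 18 mm above the table; axes as the chest's. Three cells in a row along y, centres 57 mm apart, each 53 (y) x 56 mm (x), walls 18 mm high, one bottle in each. Drawer at its stop: 72 mm from here to the front's inner face, 78 mm to the chest's shell, so fingers fit ahead of and behind a bottle, but only about 21 mm lies between bottles.
- drawer_handle (a point): Middle of the straight steel handle bar on the drawer front: 12 mm thick, 110 mm long along the chest's y, level, 102 mm above the table, 50 mm out from the front (44 mm clear behind the bar); two posts at 48 mm either side of the middle. Moves with the drawer. Axes as the chest's.
- pink_center (a point): The pink squeeze bottle with paper label, standing in one of the three drawer cells (which one varies): the point on its axis 39 mm above its underside. 36 mm diameter up to 50 mm, then tapering to a nozzle; 78 mm tall, about 70 g. z along its axis. The drawer's floor is 18 mm above the table.
- yellow_center (a point): The yellow bottle, same shape, in another cell; same point as for pink.
- blue_center (a point): The blue bottle, same shape, in another cell; same point as for pink.
- coaster: Round cork coaster fixed on the table beside the chest, to the left or right (varies), 90 mm diameter, 5 mm thick. Origin: centre of its underside, at table height; its top is 5 mm above.
- cup: Clear plastic cup standing on the table on the other side, 74 mm rim diameter, 80 mm tall. Origin: centre of its underside. To be left alone.
There are look-alikes about, which are no part of the job. Of the things shaped like the coaster, the cork one is meant.

How it is judged:
On the way, in this order (a step that is already met when the one before it is completed fails the run):
1. the drawer is pulled out to its stop (within 6 mm) (value of joint drawer above 0.144 m), for 0.2 s.
2. the pink bottle stands released and upright on the coaster (horizontal distance between pink_center and coaster below 0.029 m and height (world z) of pink_center between 0.04 and 0.048 m and angle between pink_center's own z axis and vertical below 0.1 rad and contact force between the fingers and pink below 0.05 N), for 0.2 s.
At the end, for the whole second after the job is handed in: The drawer is shut (within 6 mm), the pink bottle stands at rest and upright (within 0.1 rad) on the coaster with its axis within 29 mm of the coaster's centre, and the yellow and blue bottles stand upright on the drawer's floor in their cells (value of joint drawer below 0.006 m and horizontal distance between pink_center and coaster below 0.029 m and height (world z) of pink_center between 0.04 and 0.048 m and angle between each of pink_center, yellow_center, blue_center's own z axis and vertical below 0.1 rad and linear speed of pink below 0.02 m/s and height (world z) of each of yellow_center, blue_center below 0.062 m); the robot touches nothing.
It fails at once if the yellow or blue bottle is tipped by more than 0.4 rad or lifted by more than 15 mm (angle between any of yellow_center, blue_center's own z axis and vertical above 0.4 rad or height (world z) of any of yellow_center, blue_center above 0.072 m).
It fails at once if the pink bottle is tipped by more than 0.6 rad (angle between pink_center's own z axis and vertical above 0.6 rad).
It fails at once if the pink bottle is let go more than 15 mm above the coaster (horizontal distance between pink_center and coaster below 0.06 m and height (world z) of pink_center above 0.059 m and contact force between anything else and pink below 0.02 N).
It fails at once if the drawer is slammed shut (faster than 0.5 m/s) (velocity of joint drawer below -0.5 m/s).
It fails at once if the clear cup is moved by more than 30 mm (distance of cup from where it was at the start of the episode above 0.03 m).
It also fails if it takes over 64 s, if anything falls off the work surface, if the arm or the gripper's body presses on something with over 40 N, if the wrist force passes 120 N, or if a joint passes its speed limit or range.

## Working session

There is one attempt and no reset: what is moved stays moved. The work goes in short steps, each a Python script; the robot and the scene stay as the last script left them, time stands still between calls to the robot, and variables do not carry over. Pictures are saved under pics/ and viewed, and the job is handed in when it is done.

```bash
ls; mkdir -p pics
python3 - <<'E'
from bench import ctrl,jaws,solver,monitor,optics,order,nets
import cv2
for n in("scene","top"):
    im=optics.snapshot(n); cv2.imwrite(f"pics/{n}0.png",im)
    p=optics.camera_params(n); print(n,p["tvec"],p["rvec"],p["intrinsics"][0])
    for q in("chest","drawer_cells","drawer_handle","pink_center","yellow_center","blue_center","coaster","cup"):
        print(q,[(round(d["conf"],2),[round(float(v),3) for v in d["position"]]) for d in nets.pinpoint(n,q)][:4])
s=monitor.state();print(s["time"],s["ee_pos"],s["eef_rot"],s["force"])
E
```

```text
pics
scene [ 0.49875504 -0.19259738  1.12431373] [ 0.78792582  2.74368065 -0.84126559] [347.2702294    0.         262.18571587]
chest [(0.74, [0.496, 0.324, -0.001]), (0.63, [0.803, -0.039, -0.005])]
drawer_cells []
drawer_handle [(0.75, [0.624, -0.032, 0.1])]
pink_center []
yellow_center []
blue_center []
coaster [(0.73, [0.373, 0.286, 0.001]), (0.67, [0.494, 0.322, 0.002]), (0.58, [0.617, 0.275, 0.001])]
cup [(0.58, [0.447, -0.303, -0.002])]
top [-0.0284443   0.60616244  1.06133345] [ 2.17460802 -2.14904697  0.18710969] [357.41115158   0.         257.99995373]
chest [(0.67, [0.804, -0.034, 0.001])]
drawer_cells [(0.73, [0.767, -0.04, 0.018])]
drawer_handle [(0.83, [0.627, -0.031, 0.102])]
pink_center [(0.65, [0.445, -0.305, -0.001])]
yellow_center [(0.62, [0.496, 0.326, -0.001]), (0.6, [0.446, -0.302, -0.003])]
blue_center [(0.26, [0.495, 0.321, 0.003])]
coaster [(0.92, [0.372, 0.287, 0.0]), (0.82, [0.616, 0.276, 0.004]), (0.74, [0.498, 0.324, 0.002])]
cup [(0.78, [0.444, -0.305, -0.001])]
0.9 [0.12257503 0.5361938  0.24230468] [1.12116920e-01 9.93695021e-01 2.01741260e-05 1.76061068e-05] [0.14557286 0.05455808 0.00426544]
```

View pics/top0.png

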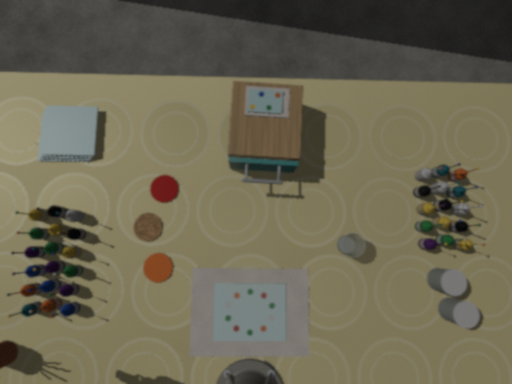

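View pics/scene0.png

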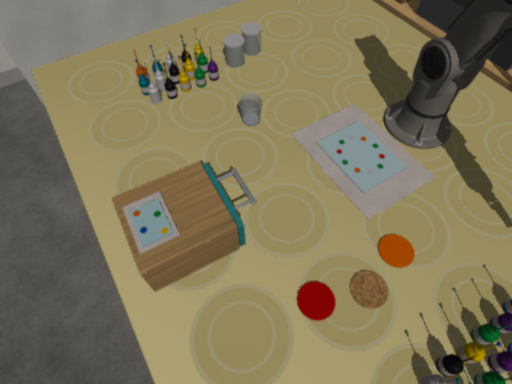

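Three disc look-alikes show in the top view: red at (165,189), cork-textured at (148,227) and orange at (158,268). The cork-textured one fits the description, and I'll confirm it in a crop. I'll get the chest's yaw from the handle and chest masks.

```bash
cat > h.py <<'E'
from bench import ctrl,jaws,solver,monitor,optics,order,nets
import cv2,numpy as np
def ray(n,px):
    p=optics.camera_params(n);K=np.array(p["intrinsics"]);R=cv2.Rodrigues(np.array(p["rvec"],float))[0];t=np.array(p["tvec"]).ravel()
    px=np.atleast_2d(px).astype(float)
    d=np.c_[(px[:,0]-K[0,2])/K[0,0],(px[:,1]-K[1,2])/K[1,1]]
    if n=="wrist":
        r=np.linalg.norm(d,axis=1,keepdims=True);d=np.c_[np.sin(r)*d/np.maximum(r,1e-9),np.cos(r)]
    else: d=np.c_[d,np.ones(len(d))]
    return -R.T@t, d@R
def at_z(n,px,z):
    o,d=ray(n,px); return o+d*((z-o[2])/d[:,2])[:,None]
def quat(c,flip=0):
    a=np.pi/4+c/2+flip*np.pi/2
    return [np.cos(a),np.sin(a),0,0]
def st():
    s=monitor.state(); print(round(s["time"],2),np.round(s["ee_pos"],4),np.round(s["force"],1),round(s["gripper_width"],4))
    return s
E
python3 - <<'E'
from h import *
im=cv2.imread("pics/top0.png"); cv2.imwrite("pics/coast.png",cv2.resize(im[170:290,110:200],None,fx=5,fy=5,interpolation=cv2.INTER_CUBIC))
cv2.imwrite("pics/chest.png",cv2.resize(im[70:200,210:330],None,fx=4.5,fy=4.5,interpolation=cv2.INTER_CUBIC))
for n in("top","scene"):
    m=nets.masks_of(n,"chest")
    for d in m[:2]:
        v=np.argwhere(d["pixels"])[:,::-1]; print(n,"chest",d["conf"],len(v),v.mean(0),v.min(0),v.max(0), cv2.minAreaRect(v.astype(np.float32)))
        cv2.imwrite(f"pics/m_{n}_{len(v)}.png",d["pixels"].astype(np.uint8)*255)
    for d in nets.masks_of(n,"coaster"):
        v=np.argwhere(d["pixels"])[:,::-1]; print("coaster",d["conf"],v.mean(0),at_z(n,v.mean(0),.005))
from itertools import product
for f in (0,1):
    q=quat(-.03,f)
    for p in ([.605,-.03,.2],[.605,-.03,.075],[.45,-.03,.075],[.62,-.09,.06],[.62,.02,.25],[.497,.323,.05]):
        j=solver.solve_ik(p,q); print(f,p,None if j is None else np.round(j,2))
E
```

```text
top chest 0.69 6616 [264.4758162 128.816052 ] [227  81] [303 183] ((264.6725158691406, 132.94674682617188), (74.26850891113281, 101.53297424316406), 3.066485643386841)
coaster 0.66 [156.94751773 266.73758865] [[0.37381829 0.28667419 0.005     ]]
coaster 0.65 [163.57284768 188.06953642] [[0.61905505 0.27785983 0.005     ]]
coaster 0.6 [146.93353028 226.47562777] [[0.49695421 0.3237903  0.005     ]]
scene chest 0.97 11176 [180.81084467 222.63860057] [113 161] [256 290] ((190.67037963867188, 219.47659301757812), (103.34809875488281, 135.47000122070312), 66.91486358642578)
coaster 0.88 [316.2588332  299.78142975] [[0.61597024 0.2785249  0.005     ]]
coaster 0.77 [368.91513561 288.52580927] [[0.4949923  0.32349501 0.005     ]]
coaster 0.71 [396.5337487  250.43198339] [[0.37117998 0.28793483 0.005     ]]
0 [0.605, -0.03, 0.2] [-0.53  0.56  0.87  1.44 -0.43  1.34  0.33]
0 [0.605, -0.03, 0.075] [-0.48  0.66  0.76  1.59 -0.5   1.09  0.38]
0 [0.45, -0.03, 0.075] [-0.75  0.43  0.98  2.02 -0.45  0.92  0.44]
0 [0.62, -0.09, 0.06] [-0.42  0.76  0.86  1.54 -0.62  1.13  0.55]
0 [0.62, 0.02, 0.25] [-0.58  0.56  0.87  1.31 -0.42  1.46  0.22]
0 [0.497, 0.323, 0.05] [-0.91  0.6   0.44  1.64 -0.3   0.97 -0.4 ]
1 [0.605, -0.03, 0.2] [-0.65  0.66  1.12  1.45 -0.6   1.4  -2.68]
1 [0.605, -0.03, 0.075] [-0.65  0.83  1.12  1.6  -0.78  1.23 -2.55]
1 [0.45, -0.03, 0.075] [-0.84  0.5   1.13  2.02 -0.55  0.97 -2.6 ]
1 [0.62, -0.09, 0.06] [-0.53  0.89  1.12  1.55 -0.83  1.24 -2.45]
1 [0.62, 0.02, 0.25] [ 0.54  0.67 -1.08  1.26  0.58  1.53  2.65]
1 [0.497, 0.323, 0.05] [-0.56  0.57 -0.06  1.63  0.04  0.95  2.47]
```

```bash
ls pics
```

```text
chest.png
coast.png
m_scene_11176.png
m_top_6616.png
scene0.png
top0.png
```

View pics/coast.png

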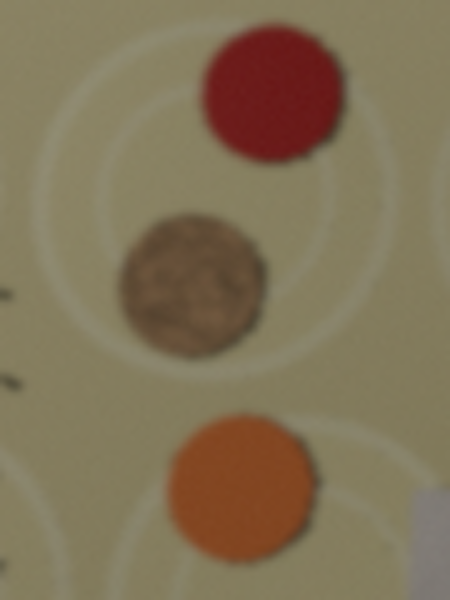

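View pics/chest.png

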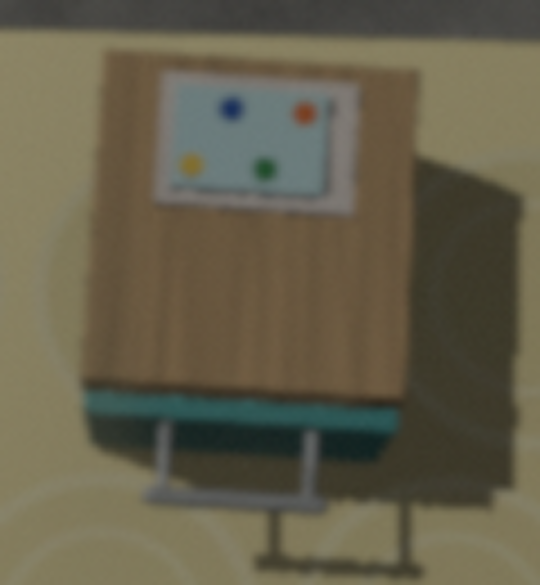

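The crop confirms the middle disc, with cork texture at top-view pixel (147,226), as the target at about (0.496, 0.324). Next I'll get the chest pose from its roof corners and the handle ends.

Run:
```python
from h import *
c=np.array([[105,52],[419,70],[85,383],[405,402]])/4.5+[210,70]
P=at_z("top",c-.4,.128);print(np.round(P,4))
def an(v):return np.arctan2(v[1],v[0])
print("sides",an(P[0]-P[2]),an(P[1]-P[3]),"front",an(P[0]-P[1])-np.pi/2,an(P[2]-P[3])-np.pi/2,"mid",P.mean(0))
H=at_z("top",np.array([[145,496],[325,506]])/4.5+[209.6,69.6],.106);print(H,H.mean(0),an(H[0]-H[1])-np.pi/2)
```

```text
[[ 0.9254  0.0591  0.128 ]
 [ 0.9179 -0.1494  0.128 ]
 [ 0.7007  0.0675  0.128 ]
 [ 0.6918 -0.1385  0.128 ]]
sides -0.03752736069236135 -0.04822838126210053 front -0.03612476979994139 -0.04345286195475673 mid [ 0.80893829 -0.04032968  0.128     ]
[[ 0.63161408  0.02826867  0.106     ]
 [ 0.62677792 -0.08898929  0.106     ]] [ 0.629196   -0.03036031  0.106     ] -0.04122042060103204
```

```bash
cat >> h.py <<'E'
C=-0.041; X=np.array([np.cos(C),np.sin(C),0]); Y=np.array([-np.sin(C),np.cos(C),0]); Q=quat(C)
H0=np.array([.627,-.031,0])
E
python3 - <<'E'
from h import *
p=H0-X*.02
ctrl.goto(p+[0,0,.22],Q); st()
cv2.imwrite("pics/w1.png",optics.snapshot("wrist"))
print(nets.pinpoint("wrist","drawer_handle"))
E
```

```text
3.73 [ 0.6071 -0.0283  0.2198] [ 0.2  1.  -1.1] 0.0857
[{'position': [0.628, -0.0304, 0.1064], 'conf': 0.98}]
```

View pics/w1.png

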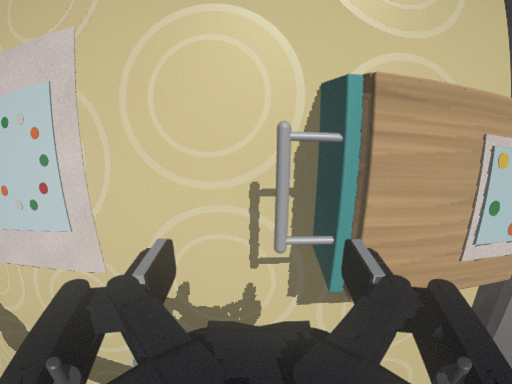

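The wrist view shows the bar at column 283, rows 125–250, with the gap to the teal front clear. The net agrees to within 1 mm, so I'll hook the bar and pull.

Run:
```python
from h import *
p=H0-X*.02
print(ctrl.servo_line(p+[0,0,.078],rate=.08,guard=8)); st()
cv2.imwrite("pics/w2.png",optics.snapshot("wrist"))
```

```text
False
5.76 [ 0.6074 -0.0303  0.0785] [-0.2  0.3  0.4] 0.0855
```

View pics/w2.png

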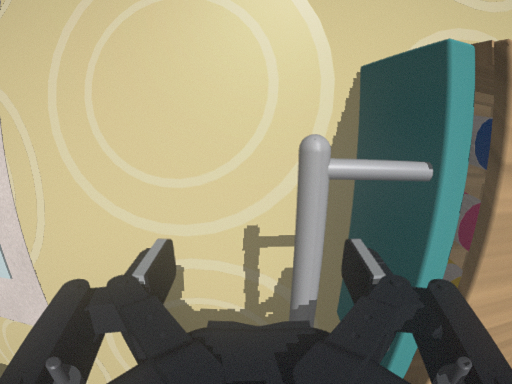

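The right finger is in the gap behind the bar. Blue (485,145), pink (470,228) and yellow (453,270) caps are just visible inside the drawer. Pulling now.

Run:
```python
from h import *
p=H0-X*.02+[0,0,.078]
print(ctrl.servo_line(p-X*.10,rate=.09,guard=15)); st()
print(ctrl.servo_line(p-X*.178,rate=.06,guard=12)); st()
ctrl.pause(.3);s=st()
cv2.imwrite("pics/t3.png",optics.snapshot("top")); 
for q in("drawer_handle","pink_center","drawer_cells","blue_center","yellow_center"): print(q,[(round(d["conf"],2),np.round(d["position"],4)) for d in nets.pinpoint("top",q)][:2])
```

```text
False
7.07 [ 0.5069 -0.0264  0.0779] [0.2 0.3 0.4] 0.0852
True
8.06 [ 0.4448 -0.0235  0.0785] [ 0.9 -0.6  1.1] 0.0853
8.36 [ 0.4449 -0.0235  0.078 ] [ 0.1  0.1 -0.4] 0.0854
drawer_handle []
pink_center [(0.55, array([ 0.6157, -0.0285,  0.0611]))]
drawer_cells [(0.68, array([ 0.6208, -0.0318,  0.0168]))]
blue_center [(0.56, array([0.6223, 0.0289, 0.0584]))]
yellow_center [(0.41, array([ 0.6137, -0.0892,  0.0567]))]
```

View pics/t3.png

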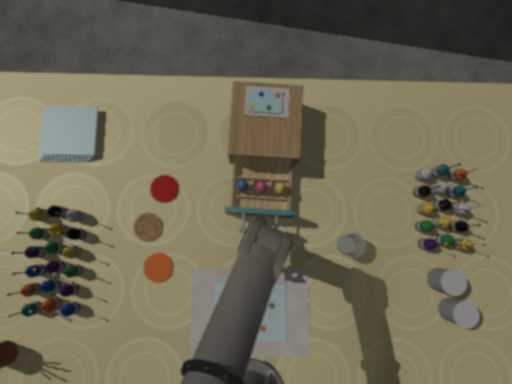

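Pink shows in the middle cell (262,187), blue at left (243,186) and yellow at right (280,187). I'll back off, rise and check the drawer and bottle with the wrist camera.

Run:
```python
from h import *
p=np.array([.4449,-.0235,.078])
ctrl.servo_line(p+X*.008,rate=.08)
ctrl.servo_line(p+X*.008+[0,0,.13],rate=.15); st()
cv2.imwrite("pics/w4a.png",optics.snapshot("wrist"))
print([(round(d["conf"],2),np.round(d["position"],4)) for d in nets.pinpoint("wrist","drawer_handle")][:2])
ctrl.servo_line(np.array([.585,-.03,.208]),rate=.2); st()
cv2.imwrite("pics/w4.png",optics.snapshot("wrist"))
for c in("wrist","scene"):
  if c=="scene": optics.snapshot(c)
  for q in("drawer_handle","pink_center","drawer_cells","blue_center","yellow_center"): print(c,q,[(round(d["conf"],2),np.round(d["position"],4)) for d in nets.pinpoint(c,q)][:2])
```

```text
9.93 [ 0.4521 -0.0237  0.2072] [-0.3 -0.  -0.9] 0.0857
[(0.9, array([ 0.4824, -0.0289,  0.1033]))]
10.83 [ 0.584  -0.0304  0.2074] [0.  0.6 0.2] 0.0854
wrist drawer_handle [(0.86, array([ 0.4803, -0.0235,  0.1051]))]
wrist pink_center [(0.71, array([ 0.6183, -0.0318,  0.0587])), (0.21, array([ 0.6201, -0.089 ,  0.0566]))]
wrist drawer_cells [(0.62, array([ 0.6163, -0.0289,  0.0201]))]
wrist blue_center [(0.62, array([0.6227, 0.0266, 0.0559]))]
wrist yellow_center [(0.71, array([ 0.62  , -0.0907,  0.0607]))]
scene drawer_handle [(0.93, array([ 0.4793, -0.0246,  0.0995]))]
scene pink_center [(0.83, array([ 0.6145, -0.0321,  0.0561]))]
scene drawer_cells []
scene blue_center [(0.66, array([0.6219, 0.0286, 0.0579]))]
scene yellow_center [(0.51, array([ 0.612 , -0.0906,  0.057 ]))]
```

View pics/w4.png

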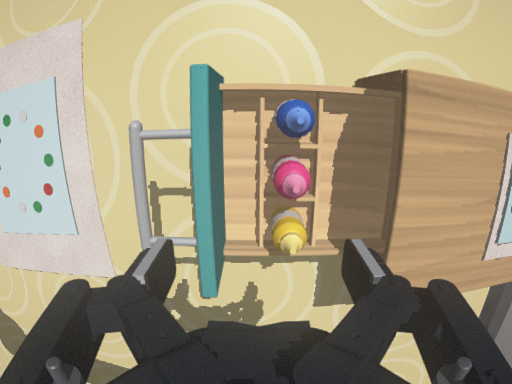

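Run:
```python
from h import *
s=st()
for nm,px in(("pink",(294,185)),("blue",(300,119)),("yellow",(291,246))): print(nm,at_z("wrist",px,.094))
im=optics.snapshot("wrist"); cv2.imwrite("pics/w5.png",cv2.resize(im[90:270,220:340],None,fx=4,fy=3.3,interpolation=cv2.INTER_CUBIC))
```

```text
11.43 [ 0.5849 -0.0299  0.2081] [ 0.  -0.9  0.3] 0.0854
pink [[ 0.61648372 -0.02548115  0.094     ]]
blue [[0.62242369 0.03084837 0.094     ]]
yellow [[ 0.61367913 -0.08396882  0.094     ]]
```

View pics/w5.png

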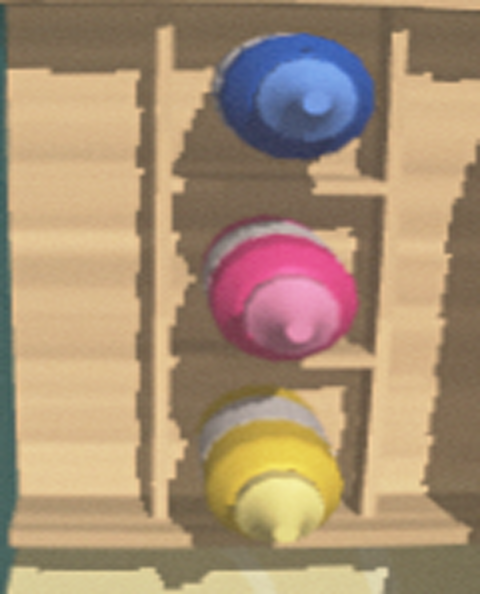

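Run:
```python
from h import *
P=np.array([.6165,-.0305,0])
ctrl.servo_line(P+[0,0,.15],attitude=Q,rate=.12)
print(ctrl.servo_line(P+[0,0,.050],rate=.07,guard=6)); st()
jaws.clamp(25); st()
cv2.imwrite("pics/w6.png",optics.snapshot("wrist"))
```

```text
True
13.29 [ 0.616  -0.0304  0.0645] [-0.3  0.5  5.7] 0.0854
13.81 [ 0.6149 -0.0299  0.0629] [ 0.4 -0.5  0.9] 0.0353
```

View pics/w6.png

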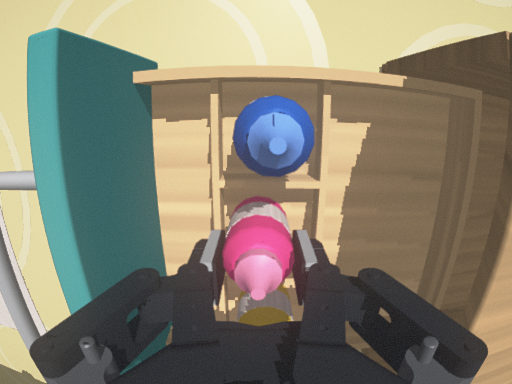

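The guard tripped 14 mm early with 5.7 N upwards. The closed pads still hold the bottle on the upper straight part: width is 35.3 mm and pink sits between the pads at (258,240). I'll lift slowly and check how it hangs.

Run:
```python
from h import *
jaws.clamp(35)
s=st();p=np.array(s["ee_pos"])
p1=np.array([p[0],p[1],p[2]+.02])
ctrl.servo_line(p1,rate=.04); st()
ctrl.servo_line(p1+[0,0,.03],rate=.06); st()
cv2.imwrite("pics/w7.png",optics.snapshot("wrist")); 
cv2.imwrite("pics/s7.png",cv2.resize(optics.snapshot("scene")[100:300,100:350],None,fx=3,fy=3,interpolation=cv2.INTER_CUBIC)); 
for q in("pink_center","blue_center","yellow_center"):print(q,[(round(d["conf"],2),np.round(d["position"],4)) for d in nets.pinpoint("scene",q)][:2])
```

```text
14.07 [ 0.6147 -0.03    0.063 ] [ 0.4 -1.1 -0.6] 0.0346
14.72 [ 0.6147 -0.0299  0.0831] [ 0.   1.1 -1.2] 0.0346
15.37 [ 0.6147 -0.0299  0.1131] [-0.4  0.6 -1.2] 0.0348
pink_center [(0.82, array([ 0.6146, -0.0292,  0.1041])), (0.19, array([ 0.4801, -0.0251,  0.0998]))]
blue_center [(0.58, array([0.6258, 0.0291, 0.0556]))]
yellow_center [(0.55, array([ 0.6168, -0.0901,  0.0539]))]
```

View pics/w7.png

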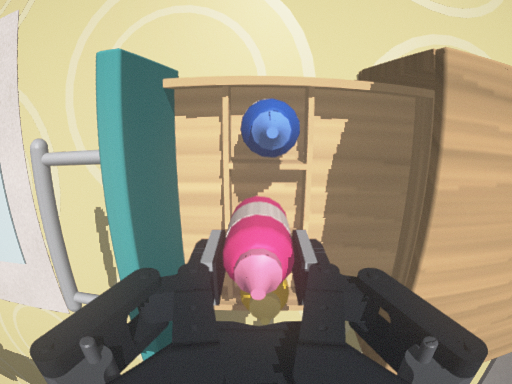

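View pics/s7.png

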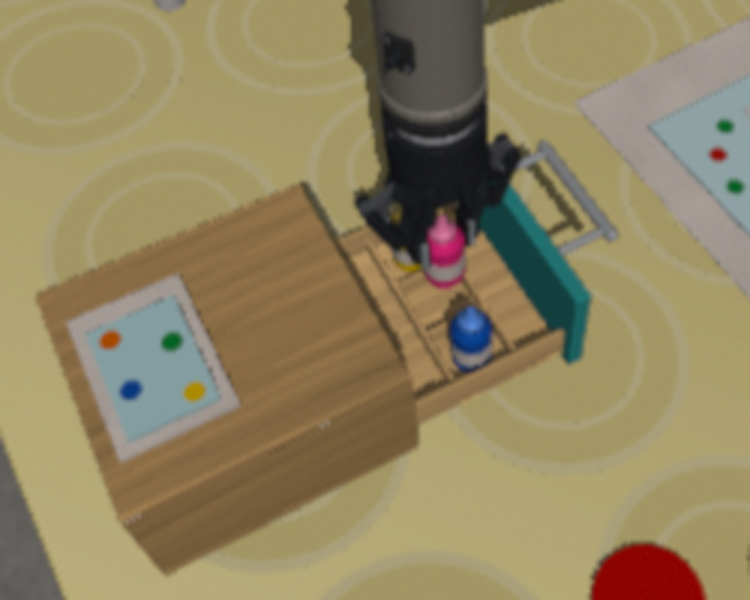

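Pink (445,250 in the scene crop) is lifted and upright. Blue and yellow are still standing. Carrying pink to the coaster.

Run:
```python
from h import *
p=np.array([.6147,-.03,.195])
ctrl.servo_line(p,rate=.12)
T=np.array([.496,.3237,0])
ctrl.servo_line(T+[0,0,.195],attitude=Q,rate=.17); st()
ctrl.servo_line(T+[0,0,.085],rate=.1); st()
cv2.imwrite("pics/t8.png",cv2.resize(optics.snapshot("top")[170:290,90:240],None,fx=5,fy=5,interpolation=cv2.INTER_CUBIC))
cv2.imwrite("pics/s8.png",cv2.resize(optics.snapshot("scene")[180:330,280:460],None,fx=4,fy=4,interpolation=cv2.INTER_CUBIC))
for c in("scene","top"):
  for q in("pink_center","coaster"): print(c,q,[(round(d["conf"],2),np.round(d["position"],4)) for d in nets.pinpoint(c,q)][:3])
```

```text
18.79 [0.4965 0.3226 0.1951] [-0.5 -0.2 -0.8] 0.0347
20.04 [0.4967 0.3239 0.0858] [-0.4 -0.2 -0.3] 0.0347
scene pink_center [(0.54, array([0.4955, 0.3246, 0.0789]))]
scene coaster [(0.93, array([0.6178, 0.278 , 0.0032])), (0.81, array([ 0.4944,  0.3209, -0.0007])), (0.55, array([ 0.6157, -0.09  ,  0.0535]))]
top pink_center [(0.48, array([0.4951, 0.3207, 0.0826]))]
top coaster [(0.98, array([0.6185, 0.2774, 0.0055])), (0.87, array([0.3719, 0.2863, 0.    ])), (0.58, array([ 0.4941,  0.3239, -0.0011]))]
```

View pics/s8.png

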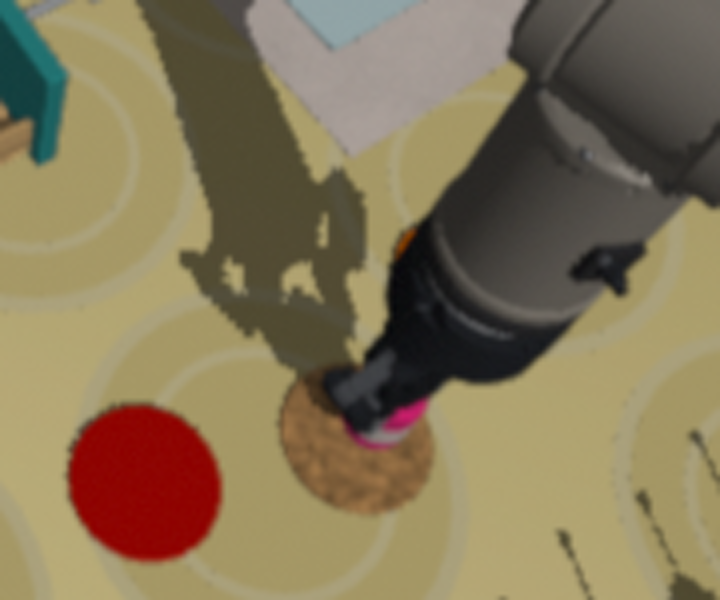

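Pink (385,420 in the crop) is over the cork disc, appearing higher up because it is still 35 mm above it. Setting it down under guard.

Run:
```python
from h import *
T=np.array([.496,.3237,0])
ctrl.servo_line(T+[0,0,.060],rate=.05)
print(ctrl.servo_line(T+[0,0,.046],rate=.015,guard=3)); st()
ctrl.pause(.2); s=st()
cv2.imwrite("pics/w9.png",optics.snapshot("wrist"))
optics.snapshot("scene");print([(round(d["conf"],2),np.round(d["position"],4)) for d in nets.pinpoint("scene","pink_center")])
```

```text
True
21.67 [0.496  0.3237 0.05  ] [ 0.3 -0.4  4.1] 0.0348
21.87 [0.496  0.3237 0.0499] [1.4 0.1 5.8] 0.0346
[(0.42, array([0.4996, 0.3243, 0.0424]))]
```

View pics/w9.png

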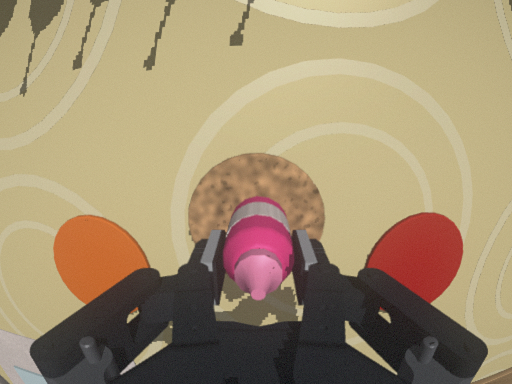

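Contact came at TCP z = 0.050, as predicted. Releasing and rising.

Run:
```python
from h import *
T=np.array([.496,.3237,0])
jaws.gripper_open(); ctrl.pause(.2)
ctrl.servo_line(T+[0,0,.20],rate=.1); st()
cv2.imwrite("pics/w10.png",optics.snapshot("wrist"))
for q in("pink_center","coaster"): print("w",q,[(round(d["conf"],2),np.round(d["position"],4)) for d in nets.pinpoint("wrist",q)][:3])
optics.snapshot("scene")
for q in("pink_center","coaster"): print("s",q,[(round(d["conf"],2),np.round(d["position"],4)) for d in nets.pinpoint("scene",q)][:3])
```

```text
24.43 [0.4956 0.3235 0.1993] [-0.5 -0.  -0.4] 0.0854
w pink_center [(0.94, array([0.4995, 0.3218, 0.0458]))]
w coaster [(0.87, array([0.4978, 0.3278, 0.0038])), (0.76, array([0.612 , 0.2758, 0.0035])), (0.56, array([ 0.3649,  0.2836, -0.0011]))]
s pink_center [(0.55, array([0.4959, 0.3228, 0.0448])), (0.41, array([4.930e-01, 3.242e-01, 3.000e-04]))]
s coaster [(0.82, array([0.3685, 0.2855, 0.0012])), (0.75, array([ 0.4917,  0.3229, -0.0013])), (0.67, array([0.6138, 0.2796, 0.0034]))]
```

View pics/w10.png

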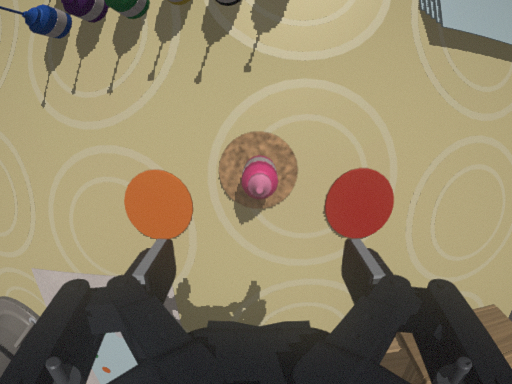

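Pink stands upright and released on the cork (259,178). Now I'll close the jaws and push the bar from outside.

Run:
```python
from h import *
B=np.array([.481,-.025,0])
ctrl.servo_line(B-X*.052+[0,0,.20],attitude=Q,rate=.18)
jaws.clamp(20); st()
print(ctrl.servo_line(B-X*.052+[0,0,.088],rate=.1,guard=8)); st()
print(ctrl.servo_line(B+X*.10+[0,0,.088],rate=.08,guard=15)); st()
cv2.imwrite("pics/t11.png",optics.snapshot("top"))
```

```text
27.6 [ 0.4291 -0.0229  0.2   ] [-0.2 -1.  -0.2] -0.0003
False
28.87 [ 0.4297 -0.0229  0.0885] [0.  0.4 0.2] 0.0004
False
30.92 [ 0.5807 -0.0289  0.088 ] [-2.  -1.3 -0.4] -0.0002
```

View pics/t11.png

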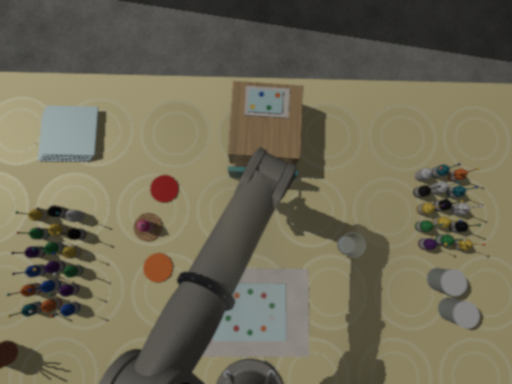

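Run:
```python
from h import *
B=np.array([.481,-.025,.088])
print(ctrl.servo_line(B+X*.155,rate=.03,guard=15)); st()
ctrl.pause(.2); s=st(); p=np.array(s["ee_pos"])
ctrl.servo_line(p-X*.06,rate=.12); ctrl.servo_line(p-X*.06+[0,0,.12],rate=.15); st()
cv2.imwrite("pics/w12.png",optics.snapshot("wrist"))
print([(round(d["conf"],2),np.round(d["position"],4)) for d in nets.pinpoint("wrist","drawer_handle")][:2])
cv2.imwrite("pics/t12.png",cv2.resize(optics.snapshot("top")[70:250,110:370],None,fx=3,fy=3,interpolation=cv2.INTER_CUBIC))
print([(round(d["conf"],2),np.round(d["position"],4)) for d in nets.pinpoint("top","drawer_handle")][:2])
```

```text
True
32.09 [ 0.6112 -0.0304  0.0872] [-0.9 -0.1 -0.2] 0.0001
32.29 [ 0.6098 -0.0302  0.0863] [ 0.9 -0.4 -0.8] 0.0002
33.88 [ 0.5493 -0.0275  0.2054] [ 0.3 -0.2 -0.6] 0.0001
[(0.56, array([ 0.6312, -0.0337,  0.1024]))]
[]
```

View pics/w12.png

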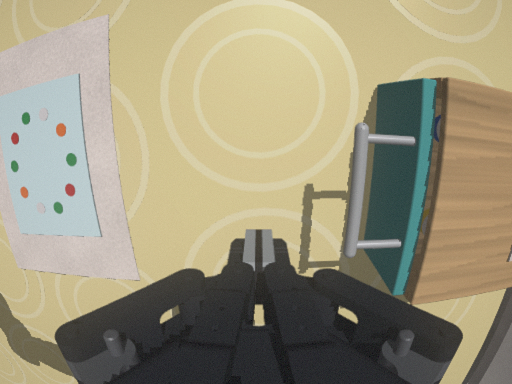

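View pics/t12.png

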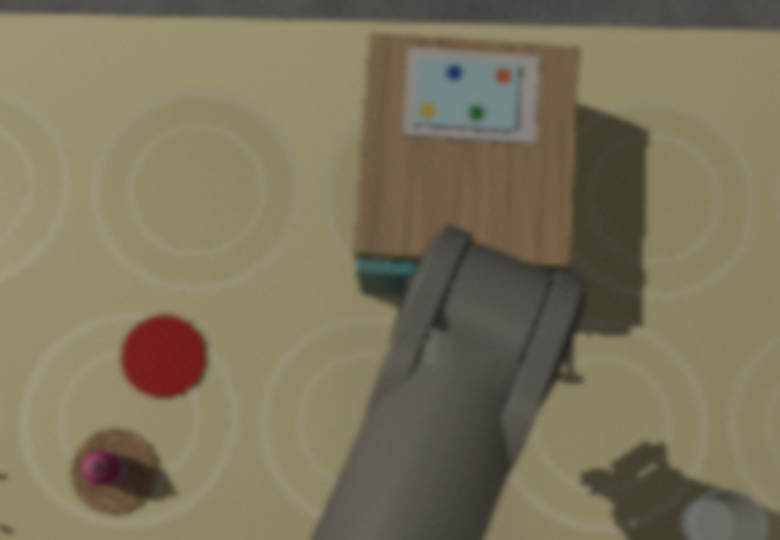

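The net puts the handle at 0.6312, against 0.6315 expected when shut. To be surer of the 6 mm margin, I'll move the arm aside and measure the front gap in the unobstructed top picture.

Run:
```python
from h import *
ctrl.servo_line([.45,.15,.25],rate=.2); st()
im=optics.snapshot("top")
cv2.imwrite("pics/t13.png",cv2.resize(im[70:200,210:330],None,fx=4.5,fy=4.5,interpolation=cv2.INTER_CUBIC))
for c in ("top","scene"):
    if c=="scene":
        s=optics.snapshot(c); cv2.imwrite("pics/s13.png",cv2.resize(s[140:320,100:400],None,fx=2.6,fy=3,interpolation=cv2.INTER_CUBIC))
    for q in("drawer_handle","chest","pink_center","cup"): print(c,q,[(round(d["conf"],2),np.round(d["position"],4)) for d in nets.pinpoint(c,q)][:2])
```

```text
35.27 [0.4503 0.1488 0.2499] [ 0.4 -0.6  0.3] 0.0
top drawer_handle [(0.76, array([ 0.6299, -0.0319,  0.1002]))]
top chest [(0.62, array([ 8.036e-01, -3.360e-02,  6.000e-04]))]
top pink_center []
top cup [(0.59, array([ 0.4427, -0.3024, -0.0008]))]
scene drawer_handle [(0.95, array([ 0.6273, -0.0329,  0.0979]))]
scene chest [(0.68, array([ 0.8037, -0.0401, -0.0009]))]
scene pink_center [(0.9, array([0.4918, 0.3233, 0.0454]))]
scene cup [(0.82, array([ 0.4436, -0.3019,  0.0013]))]
```

View pics/t13.png

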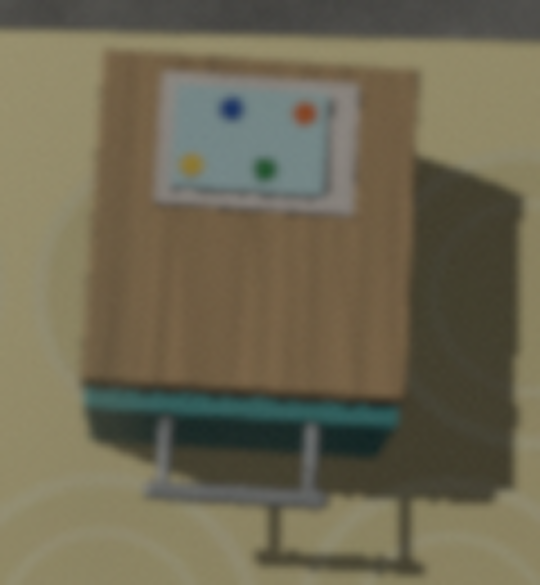

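View pics/s13.png

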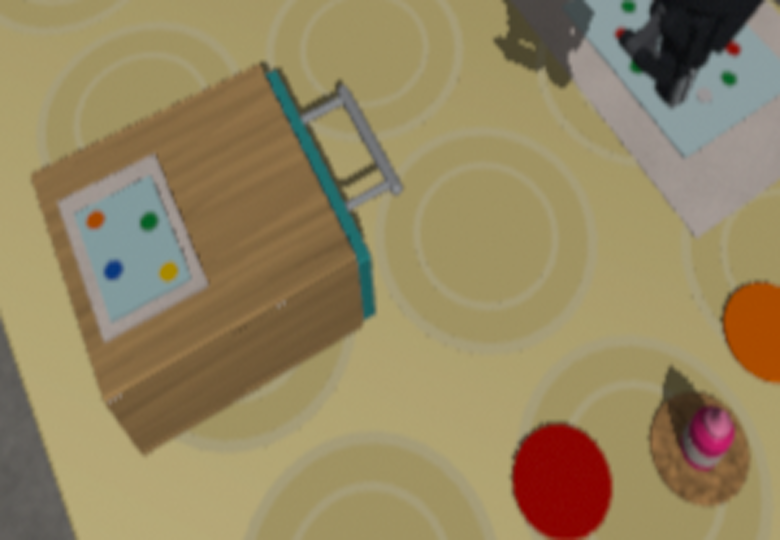

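The drawer looks shut: the dark gap has gone in the scene view, and the bar sits about 3 mm further in than at the start. Another slow push will show whether any travel remains.

Run:
```python
from h import *
B=np.array([.481,-.025,.088])
ctrl.servo_line(B+X*.07+[0,0,.12],attitude=Q,rate=.2)
ctrl.servo_line(B+X*.07,rate=.12,guard=8)
ctrl.servo_line(B+X*.118,rate=.06,guard=10); st()
for k in range(124,162,2):
    g=ctrl.servo_line(B+X*k/1000,rate=.02,guard=20); s=monitor.state()
    print(k,g,np.round(s["ee_pos"],4)[0],np.round(s["force"],1)[0])
    if g or s["force"][0]<-18: break
ctrl.pause(.1);s=st(); p=np.array(s["ee_pos"])
ctrl.servo_line(p-X*.06,rate=.1); ctrl.servo_line(p-X*.06+[0,0,.12],rate=.15)
ctrl.servo_line([.45,.15,.25],rate=.2);ctrl.pause(.3); st()
im=optics.snapshot("top")
cv2.imwrite("pics/t14.png",cv2.resize(im[70:280,110:370],None,fx=2.8,fy=2.8,interpolation=cv2.INTER_CUBIC))
print([(round(d["conf"],2),np.round(d["position"],4)) for d in nets.pinpoint("top","drawer_handle")][:2])
```

```text
39.07 [ 0.5985 -0.0299  0.0879] [0.1 0.6 0.5] 0.0002
124 False 0.6049 0.3
126 False 0.607 -0.3
128 False 0.609 0.4
130 False 0.611 -0.7
132 False 0.6115 -4.8
134 False 0.6116 -10.2
136 False 0.6116 -14.8
138 False 0.6117 -17.5
140 False 0.6117 -22.5
41.62 [ 0.6117 -0.0303  0.0878] [-23.    3.2  16.2] 0.0001
44.91 [0.4502 0.1493 0.2499] [ 0.1 -0.3 -1.3] 0.0
[(0.95, array([ 0.631 , -0.0287,  0.1023]))]
```

View pics/t14.png

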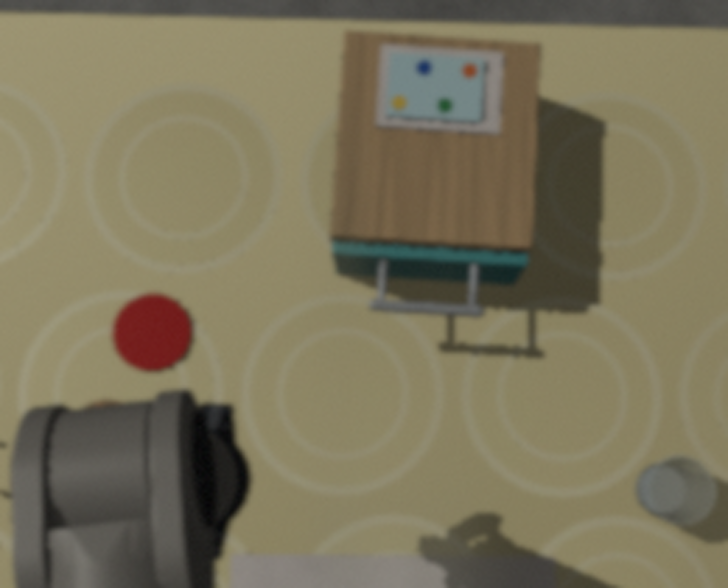

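The bar met a hard stop at x = 0.6117, where 23 N moved it no further, so the drawer is shut. One last look at pink, then I'll hand in.

Run:
```python
from h import *
s=optics.snapshot("scene"); cv2.imwrite("pics/s15.png",cv2.resize(s[140:320,100:430],None,fx=2.4,fy=2.4,interpolation=cv2.INTER_CUBIC))
for q in("pink_center","cup","drawer_handle"): print(q,[(round(d["conf"],2),np.round(d["position"],4)) for d in nets.pinpoint("scene",q)][:2])
```

```text
pink_center [(0.41, array([ 0.6276, -0.0322,  0.1   ]))]
cup [(0.87, array([ 4.446e-01, -3.001e-01, -4.000e-04]))]
drawer_handle [(0.85, array([ 0.6278, -0.0306,  0.0999]))]
```

View pics/s15.png

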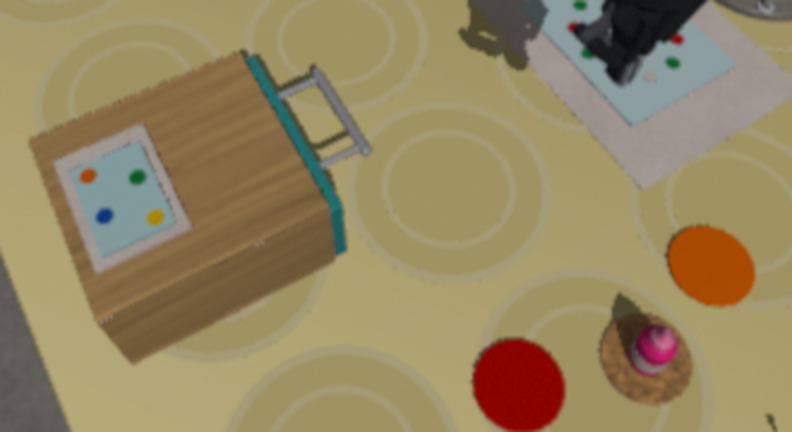

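Pink stands upright on the cork (655,350), the drawer is shut, and the arm is clear of everything.

Run:
```python
from h import *
order.hand_in()
```

```text
the job is handed in; nothing more can be done
```

I pulled the drawer to its stop, stood the pink bottle on the cork coaster, pushed the drawer shut and handed the job in at about 45 s of the 64 s allowed. No verdict was reported.

**Last checks:**
- **Drawer:** It stopped hard, not moving under a 23 N push. The top and wrist cameras put the bar at x ≈ 0.631, against 0.6315 expected when shut. The scene camera read 0.628, within its 4 mm error.
- **Pink bottle:** It stands upright and released on the cork, a few mm from the centre at most and at the right height (0.045 m).
- **Cup:** Its measured position has not changed.

**What failed or disagreed:**
- **Early guard stop:** On the way down to the bottle, the force guard stopped the gripper 14 mm early at 5.7 N. I did not find out what it touched. I gripped the bottle a little higher than planned and it held.
- **Last pink reading:** The network's last reading for pink was a low-confidence mistake at the handle, so I relied on the picture and its earlier readings.
- **Yellow and blue bottles:** I last saw them clearly standing just after lifting pink out. Inside the shut drawer they cannot be checked.

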